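# Let the lot tray through the stop gate

## Robot

A 6-joint arm with a two-finger parallel gripper is mounted at the origin on the work surface. World frame = base frame: x ahead of the robot, y to its left, z up, the work surface at z = 0. Lengths are in m, angles in rad, forces in N, time in s.
With the tool pointing down it reaches from about 0.325 to 0.85 m from the base axis. Payload 15.5 kg.
Tool frame: the origin (TCP) lies on the centre line of the jaws, within the pads' length; the fingertips stand 17 mm ahead of it and the grasp point (between the pads) lies 2 mm behind it (finger_overhang is the z of the fingertips in the tool frame, in m); z points along the fingers, y is the direction in which the jaws open and shut (so a half turn about z gives the same grasp; the last joint's range is limited). The gripper opens to 91 mm and grips with 3 to 60 N. Pads are 32 mm wide; open, the fingers measure 118 mm over their backs; the gripper's body (76 mm by 178 mm) begins 60 mm behind the grasp point.
Start: joints at [-1.298, 0.494, 1.345, -0, 1.302, -0.096], TCP at [0.225, -0.583, 0.231] pointing down, gripper open.
Joint ranges: [-2.91, 2.91], [-0.82, 2.16], [0.22, 2.67], [-1.22, 4.37], [0.12, 2.79], [-3.08, 3.08]. Speed limits (rad/s): [1.89, 1.89, 2.57, 3.01, 3.01, 3.01].

## Interface

Orientations are given as a unit quaternion [x, y, z, w].
In Python, from rig import state, read_camera, calibration, sign_off, finger_overhang gives the robot as it stands. The module is installed in compiled form; this text tells all that it offers.
- The arm moves only by the shell command python3 -m creep 'ROWS' [FORCE]. ROWS is JSON, a list of rows, each a list of 3 entries, a list of its own where there are three numbers: the turn, a rotation vector about the tool's x, y, z in units of 5 degrees (1.0 is 5 degrees), then the shift along the tool's x, y, z in cm, then the finger opening in cm, from 0 to 9.12. A call has 1 to 12 rows; each row is the pose to reach, as a shift and turn from the pose commanded when the call began, along the tool's axes at that moment; what a row does not reach only later rows make up. A row lasts 1/10 s, in which the tool goes at most 50 mm and 8.59 degrees, less where a joint would pass 70% of its speed; a pose out of reach is approached as far as the arm can. A call with a gripper value outside its range is refused whole. The fingers move at their own pace and stop on an object; FORCE is the grip in N (left out, the last holds). Time passes only in rows, so rows that repeat a pose let the fingers close. It gives the time, the measured TCP pose, the force and the opening at its end, in the units of the state.
- state(): the state, without advancing time (a new reading comes with each control period).
- read_camera(name): name is "scene" or "top" or "wrist"; returns (picture, depth): 420x560x3 uint8, red, green, blue; 420x560 float32, m along the optical axis (not along the pixel's ray), 0 where there is no reading.
- calibration(name): a dict with "mtx" (3x3 intrinsics, pixels), "camera_from_world" (4x4, takes a point from world to camera coordinates). Camera axes: x right, y down, z forward; pixel columns grow to the right and rows downward; lengths in m; the calibration is good to about 2 mm. A picture is of the moment at which its call begins: read the wrist's pose just before it. calibration takes no time and is no camera call; for the wrist camera it gives the pose at the moment of the call.
- sign_off(): hands the job in, once; it reports no verdict.
The state is a dict: "time_s": time; "q": joint angles; "dq": joint speeds; "tau": joint torques, N m; "position": TCP position; "orientation": TCP orientation; "force": force on the tool from outside, world axes, zero at the start; "moment": the same for the moment, N m; "opening": opening from 0.0 (shut) to 1.0 (fully open).
Only numpy, scipy, OpenCV 4.12 (cv2) and the standard library are available. Lean on these libraries where they do the work, as an engineer would, in place of code of your own. Each camera call takes 0.05 s, during which the arm holds its last target. There are 200 camera calls.

## Task

On the saleroom's table a lot tray waits in the slide lane, held back by the hinged stop gate. With the fingertips only, gripping and lifting nothing, hold the gate's long lever down with one fingertip and with the other push the tray along the lane over the lowered gate, until it is fully home against the end stop; then let go of the lever so that the gate stands up again behind the tray. Leave everything else on the table as it stands.

Things in the scene. Friction and masses are not known exactly. Their poses are not given: they have to be found in the camera images.
- lane: Slide lane fixed to the table: two white slide rails (top 50 mm above the table) between aluminium side guides. Origin on the table surface (z=0), on the lane's centre line, at the gate. x = direction of travel, y = across (left when looking along the travel), z = up. It runs from x=-210 mm (flared open mouth) to the end stop; nothing spans it from above; it is open underneath between the rails.
- lane_mouth (a point): On the centre line at the rails' height, x=-178 mm in the lane's frame, where the guides begin to flare out. The guides stand at y=-47 and +47 mm (94 mm clear between them), are 4 mm thick and rise 25 mm above the rails. Axes as the lane's.
- end_stop (a point): Middle of the end stop's two rubber buffers' faces, at the rails' height: x=140 mm in the lane's frame. The plate behind is 106 mm wide and rises 38 mm above the rails. Fully home, the tray's front wall touches the buffers: its centre is then at x=85, its rear wall at x=30.
- gate (a joint): Stop gate's angle, rad: 0 = up (shut; its spring brings it back there when let go), 0.27 = lever level, gate open, 0.32 = lowest limit. Gate blade and lever are one rigid steel part on a cross shaft. The blade sinks below the rails above about 0.23; up, it bars the way (a tray pushed against it only locks it).
- gate_shaft (a point): Middle of the cross shaft on which gate and lever turn, under the rails at x=90, y=0, z=30 mm in the lane's frame. The lever runs from the shaft's -y end back, against the travel, beside the lane and past the waiting tray. Pressing it down takes about 2 N near its free end, about 9 N at x=20.
- gate_lever_end (a point): Top face of the lever at its free end (moves with it). The lever is a flat bar, 26 mm wide, 5 mm thick, at y=-85 to -59 mm, on the right when looking along the travel, in the lane's frame. Up, it slopes, this end about 138 mm above the table. Pressed level (0.27), its top is 64 mm above the table over its whole length, x=-209 to +100, so that a fingertip at that height can slide along it; this point is then at x=-196.
- gate_blade_top (a point): Middle of the top edge of the gate's blade (moves with it), between the rails: a plate 44 mm wide and 5 mm thick. Up, it stands 19 mm above the rails, between x=2 and 13 mm in the lane's frame; with the lever level it is 4 mm below them.
- lot_tray: The lot tray waiting in the lane: open grey plastic tray, 110 mm along its x, 88 mm along y, 46 mm high, 3 mm walls, one cross wall in the middle; 0.2 to 0.45 kg; watches, thimbles and a small box are fixed in it. Origin at the centre of its underside, on the rails; x points along the travel. Its rear wall (flat, with a paper tag) is 55 mm behind the origin.
- spare_tray: An empty tray of the same shape on the table beside the lane: a bystander. Origin at the centre of its underside.
- house_bank: Dark cast iron money box in the shape of a house, 60 x 50 x 81 mm: a bystander. Origin at the centre of its underside.
- brass_bell: Brass hand bell, 62 mm in diameter, 92 mm high: a bystander. Origin at the centre of its underside.
- candlestick: Short brass candlestick, 72 mm in diameter at the foot, 85 mm high: a bystander. Origin at the centre of its underside.
- spectacle_case: Dark brown spectacle case, 130 x 56 x 33 mm: a bystander. Origin at the centre of its underside.
- mug: White mug, 76 mm in diameter, 85 mm high: a bystander. Origin at the centre of its underside.
- button_jar: Glass jar with a steel cap, 56 mm in diameter, 70 mm high: a bystander. Origin at the centre of its underside.

How it is judged:
On the way, in this order (a step that is already met when the one before it is completed fails the run):
1. the gate is held down by its lever (angle above 0.2) while the tray has not yet reached it (value of joint gate above 0.2 rad and x of lot_tray in the frame of lane below -0.045 m), for 0.1 s.
2. the tray's front has passed over the lowered gate (by 20 mm or more) (value of joint gate above 0.18 rad and x of lot_tray in the frame of lane above -0.03 m), for 0.05 s.
At the end, for the whole second after the job is handed in: The tray lies flat on the rails, at rest, its front within 6 mm of the end stop's buffers; the gate is up again behind it (angle below 0.04) (x of lot_tray in the frame of lane between 0.079 and 0.089 m and y of lot_tray in the frame of lane between -0.008 and 0.008 m and height (world z) of lot_tray between 0.046 and 0.053 m and angle between lot_tray's own z axis and vertical below 0.06 rad and value of joint gate below 0.04 rad and linear speed of lot_tray below 0.01 m/s); the robot touches nothing.
It fails at once if the tray is lifted (8 mm) or tipped (0.15 rad) (height (world z) of lot_tray above 0.058 m or angle between lot_tray's own z axis and vertical above 0.15 rad).
It fails at once if a bystander is moved by more than 15 mm or tipped (distance of any of spare_tray, house_bank, brass_bell, candlestick, spectacle_case, mug, button_jar from where it was at the start of the episode above 0.015 m or angle between any of spare_tray, house_bank, brass_bell, candlestick, spectacle_case, mug, button_jar's own z axis and vertical above 0.3 rad).
It also fails if it takes over 38 s, if anything falls off the work surface, if the arm or the gripper's body presses on something with over 40 N, if the wrist force passes 120 N, or if a joint passes its speed limit or range.

## Working session

There is one attempt and no reset: what is moved stays moved. The work goes in short steps, Python scripts to look and compute and a shell command to move; the robot and the scene stay as the last step left them, time stands still between calls to the robot, and variables do not carry over. Pictures are saved under pics/ and viewed, about 8 in all and at most 12, crops included, and the job is handed in when it is done.

```bash
mkdir -p pics; python3 - <<'E'
from rig import *
import cv2,numpy as np
print(state())
for n in("top","scene"):
    p,d=read_camera(n); cv2.imwrite(f"pics/{n}1.png",cv2.resize(p[:,:,::-1],(800,600))); np.save(f"pics/{n}d.npy",d)
    c=calibration(n); print(n,np.round(c["mtx"],1).tolist(),np.round(c["camera_from_world"],3).tolist())
print(finger_overhang)
E
```

```text
{'time_s': 0.0, 'q': array([-1.29849997e+00,  4.94212991e-01,  1.34611494e+00, -4.22633619e-05,
        1.30252124e+00, -9.55026332e-02]), 'dq': array([-0.00055352, -0.00128249,  0.00068529,  0.00050337,  0.00073426,
        0.0003392 ]), 'tau': array([ 1.13905993e-03, -8.78828430e+01, -3.81846929e+01,  7.08409399e-02,
        5.33491548e-02, -1.48679089e-05]), 'position': array([ 0.22461776, -0.5828561 ,  0.23032521]), 'orientation': array([ 9.83136868e-01,  1.82870181e-01, -7.57567045e-05, -6.24009210e-04]), 'force': array([ 0.58891694, -0.44214448, -0.16632455]), 'moment': array([ 0.02207695,  0.05080753, -0.03227194]), 'opening': 1.001434284379112}
top [[436.5, 0.0, 283.9], [0.0, 436.5, 218.6], [0.0, 0.0, 1.0]] [[0.019, -1.0, 0.004, -0.022], [-0.992, -0.019, -0.127, 0.583], [0.127, -0.002, -0.992, 0.775], [0.0, 0.0, 0.0, 1.0]]
scene [[508.8, 0.0, 265.1], [0.0, 508.8, 203.9], [0.0, 0.0, 1.0]] [[0.857, 0.515, 0.013, -0.484], [0.458, -0.749, -0.479, -0.242], [-0.237, 0.417, -0.877, 1.084], [0.0, 0.0, 0.0, 1.0]]
0.017
```

View pics/top1.png

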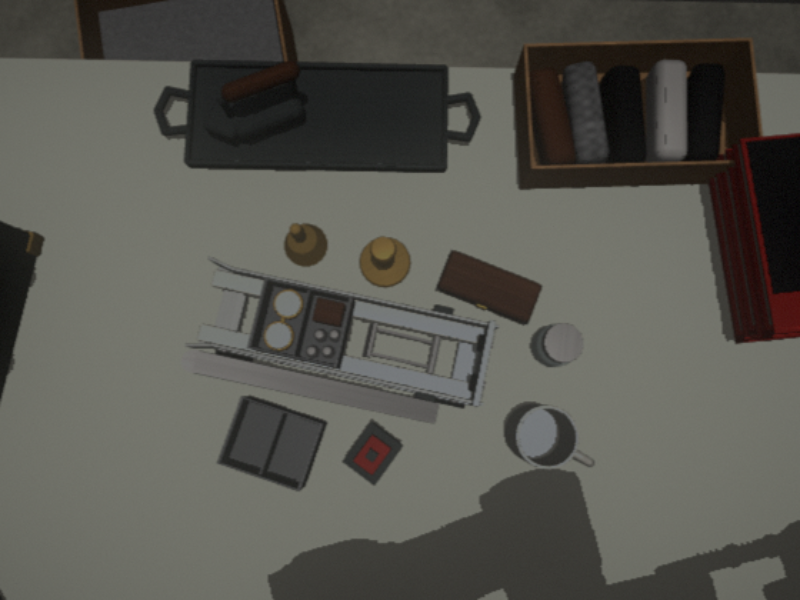

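View pics/scene1.png

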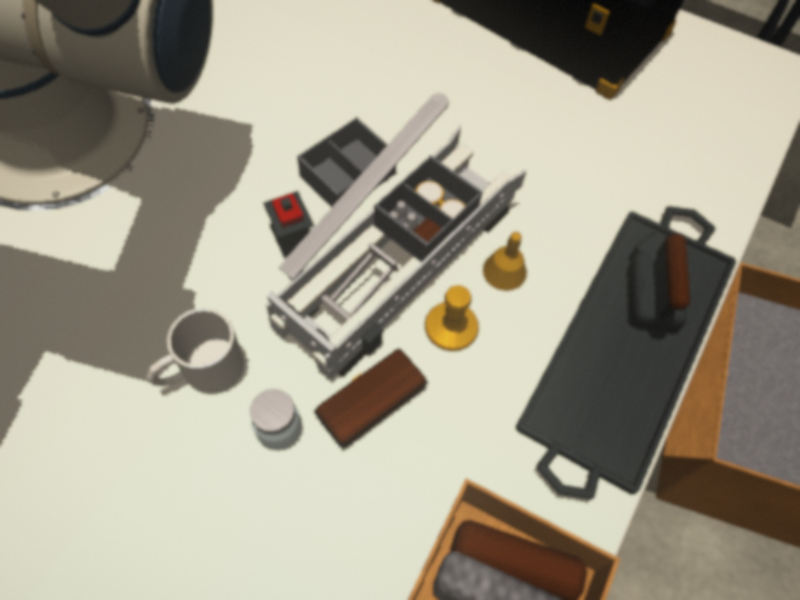

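Top view: the lane runs left to right (mouth about (215,300), end stop about (485,360)), with the lever on the robot's side, the spare tray at (272,443) and the bank at (373,452). Next I'll fit the lane pose.

```bash
cat > h.py <<'E'
import numpy as np,cv2
from rig import *
def cloud(n,d):
    c=calibration(n);K=c["mtx"];T=np.linalg.inv(c["camera_from_world"])
    v,u=np.nonzero(d>0);z=d[v,u]
    P=np.c_[(u-K[0,2])/K[0,0]*z,(v-K[1,2])/K[1,1]*z,z]
    return P@T[:3,:3].T+T[:3,3]
E
python3 - <<'E'
from h import *
im=np.zeros((600,800),np.uint8)
# ortho: col = (0.25 - y)*1500?, row=(0.75-x)
S=1300; P=np.vstack([cloud(n,np.load(f"pics/{n}d.npy")) for n in("top","scene")])
y0,x0=.22,.68
P=P[np.argsort(P[:,2])]
c=((y0-P[:,1])*S).astype(int);r=((x0-P[:,0])*S).astype(int)
k=(c>=0)&(c<800)&(r>=0)&(r<600)&(P[:,2]<.2)
im[r[k],c[k]]=np.clip(P[k,2]*1700,0,255)
im=cv2.dilate(im,np.ones((3,3)))
im=cv2.applyColorMap(im,cv2.COLORMAP_JET)
for i in range(0,800,130): cv2.putText(im,f"{y0-i/S:.2f}",(i,595),0,.4,(255,)*3)
for i in range(0,600,130): cv2.putText(im,f"{x0-i/S:.2f}",(0,i+10),0,.4,(255,)*3)
cv2.imwrite("pics/ortho.png",im)
E
```

```text
(no output)
```

View pics/ortho.png

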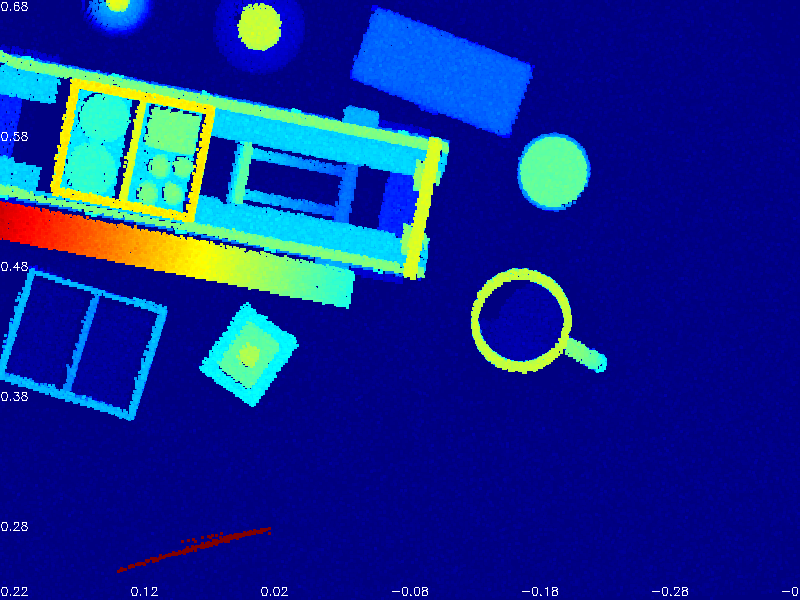

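The height map shows everything: guides, tray rim (55–213 × 80–218), blade at (241,172), end-stop plate at (425,205). I'll fit the lane and tray numerically.

```bash
cat > fit.py <<'E'
from h import *
from scipy.optimize import least_squares
P=np.vstack([cloud(n,np.load(f"pics/{n}d.npy")) for n in("top","scene")])
def loc(p,Q): 
    t=np.array([np.cos(p[2]),np.sin(p[2])]);D=Q[:,:2]-p[:2]
    return np.c_[D@t, D@np.array([-t[1],t[0]])]
a=np.deg2rad(-100.9);p=np.array([.68-172/1300+.007*.189,.22-241/1300+.007*.982,a])
for it in range(4):
    L=loc(p,P);z=P[:,2]
    g=(abs(z-.074)<.003)&(abs(abs(L[:,1])-49)*0<1)&(abs(abs(L[:,1])-.049)<.006)&(L[:,0]>-.17)&(L[:,0]<.13)
    e=(abs(z-.088)<.003)&(abs(L[:,1])<.053)&(L[:,0]>.13)
    b=(abs(z-.067)<.004)&(abs(L[:,1])<.02)&(abs(L[:,0]-.007)<.009)
    def f(q): 
        l=loc(q,P); return np.r_[abs(l[g,1])-.049, (l[b,0]-.0075)]
    p=least_squares(f,p,loss="soft_l1",f_scale=.002).x
L=loc(p,P);r=(abs(z-.095)<.004)&(abs(L[:,1])<.05)&(L[:,0]<.0)&(L[:,0]>-.2)
R=L[r]; (c,s,ang)=cv2.minAreaRect((R*1000).astype(np.float32))
print("lane",p,np.rad2deg(p[2]),g.sum(),b.sum()); print("tray",c,s,ang, np.percentile(R,[1,99],axis=0))
print("endplate x",np.percentile(L[e,0],[2,50,98]))
from scipy.spatial.transform import Rotation as Ro
lv=(L[:,1]>-.09)&(L[:,1]<-.055)&(z>.06)&(z<.16)&(L[:,0]<.1)
for x in(-.2,-.17,-.1,0,.08):
    k=lv&(abs(L[:,0]-x)<.005);print(x,np.median(z[k]),np.percentile(L[k,1],[3,97]))
np.save("lane.npy",p)
E
python3 fit.py
```

```text
lane [ 0.54824521  0.0398828  -1.76337807] -101.03412121600516 1464 136
tray (-80.2230453491211, 0.8995513916015625) (90.68569946289062, 112.8619155883789) 89.74693298339844 [[-0.13553452 -0.04417464]
 [-0.02412498  0.04576983]]
endplate x [0.14349255 0.14850376 0.26491104]
-0.2 0.07514568814178046 [-0.05574483 -0.0550516 ]
-0.17 0.13639379611357388 [-0.08368074 -0.05906615]
-0.1 0.1169461255545503 [-0.08408702 -0.05874027]
0 0.08938760841319726 [-0.08431079 -0.05935008]
0.08 0.06720173541294577 [-0.08453643 -0.05920285]
```

```bash
cat > to.py <<'E'
import sys
from h import *
from scipy.spatial.transform import Rotation as Ro
x,y,z=map(float,sys.argv[1:4])  # lane x,y of TCP in mm, fingertip height mm
p=np.load("lane.npy");s=state();R=Ro.from_quat(s["orientation"])
t=np.array([np.cos(p[2]),np.sin(p[2]),0]);n=np.array([-t[1],t[0],0])
w=np.r_[p[:2],0]+t*x/1e3+n*y/1e3;w[2]=z/1e3+.017
G=Ro.from_matrix(np.c_[-t,n,[0,0,-1]])
D=w-s["position"]
print("world",w,"shift cm",R.inv().apply(D)*100,"turn",np.rad2deg((R.inv()*G).as_rotvec())/5)
d=s["position"]-np.r_[p[:2],0]
print("now lane mm",d@t*1e3,d@n*1e3,"tip",(s["position"][2]-.017)*1e3,"F lane",s["force"]@t,s["force"]@n,s["force"][2],"open mm",s["opening"]*91.2,"t",s["time_s"])
E
python3 to.py -159 -25 165
```

```text
world [0.55413895 0.20072826 0.182     ] shift cm [ 58.9213357  -61.26845162   4.91284519] turn [-1.06299293e-02 -7.24970796e-03 -1.15784912e+01]
now lane mm 673.1952958976955 -198.4227668713225 tip 213.4131662150775 F lane 0.4070103941333323 -0.6903440583240411 0.3044594942867044 open mm 90.95028848922037 t 0.1
```

```bash
python3 -m creep '[[[0,0,-2],[5,-5.1,0],6.85],[[0,0,-4],[10,-10.2,0],6.85],[[0,0,-6],[15,-15.3,0],6.85],[[0,0,-8],[20,-20.4,0],6.85],[[0,0,-10],[25,-25.5,0],6.85],[[0,0,-11.58],[30,-30.6,0],6.85],[[0,0,-11.58],[35,-36,0],6.85],[[0,0,-11.58],[40,-41,0],6.85],[[0,0,-11.58],[45,-46,0],6.85],[[0,0,-11.58],[50,-51,0],6.85],[[0,0,-11.58],[55,-56.5,0],6.85],[[0,0,-11.58],[58.9,-61.25,0],6.85]]'; python3 to.py -159 -25 165
```

```text
time_s: 1.3
position: [0.461, -0.0295, 0.2309]
orientation: [0.772, 0.636, 0.0, 0.0]
force: [1.9, -0.0, 0.6]
opening: 0.75
world [0.55413895 0.20072826 0.182     ] shift cm [24.37685188  4.73581885  4.89167089] turn [0.00128583 0.00068361 0.00090703]
now lane mm 84.76934839682067 -72.34438289043572 tip 213.92593784503327 F lane -0.34600670580658494 1.8504546945928488 0.5679907177103476 open mm 68.43830973292108 t 1.3
```

```bash
python3 -m creep '[[[0,0,0],[24.4,4.75,0],6.85],[[0,0,0],[24.4,4.75,0],6.85],[[0,0,0],[24.4,4.75,0],6.85],[[0,0,0],[24.4,4.75,0],6.85],[[0,0,0],[24.4,4.75,0],6.85],[[0,0,0],[24.4,4.75,0],6.85],[[0,0,0],[24.4,4.75,0],6.85],[[0,0,0],[24.4,4.75,2],6.85],[[0,0,0],[24.4,4.75,4.5],6.85],[[0,0,0],[24.4,4.75,4.5],6.85]]'; python3 to.py -159 -25 165
python3 - <<'E'
from h import *
for n in("top","scene"):
    p,d=read_camera(n);cv2.imwrite(f"pics/{n}2.png",p[60:320,80:400,::-1].repeat(2,0).repeat(2,1))
E
```

```text
time_s: 2.3
position: [0.5519, 0.1971, 0.1834]
orientation: [0.772, 0.635, -0.002, -0.001]
force: [-0.3, -0.6, 0.0]
opening: 0.751
world [0.55413895 0.20072826 0.182     ] shift cm [0.39627795 0.15464308 0.14013524] turn [-0.05470394  0.02773658 -0.01321555]
now lane mm -155.04241519503603 -26.544267635302585 tip 166.41831518838234 F lane 0.6644254911052035 -0.13771396913763778 0.02459016238320566 open mm 68.45111081189519 t 2.3
```

View pics/scene2.png

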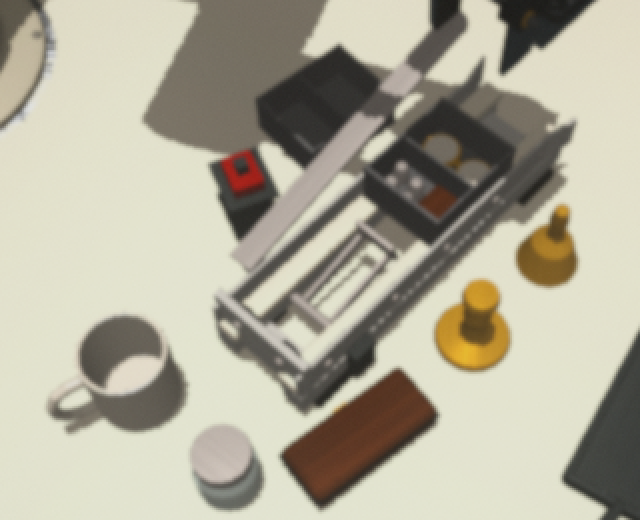

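Scene crop: the fingertips are at about (445,15) over the lever's end and (510,60) over the lane behind the tray.

```bash
python3 to.py -159 -25 63; python3 -m creep '[[[0,0,0],[0,0,0],6.85],[[0,0,0],[0,0,1],6.85],[[0,0,0],[0,0,2],6.85],[[0,0,0],[0,0,3],6.85],[[0,0,0],[0,0,4],6.85],[[0,0,0],[0,0,5],6.85],[[0,0,0],[0,0,5],6.85],[[0,0,0],[0,0,5],6.85]]'; python3 to.py -159 -25 63
```

```text
world [0.55413895 0.20072826 0.08      ] shift cm [2.92404856e-01 1.51000358e-03 1.06314061e+01] turn [-0.00889943  0.00566949 -0.01043255]
now lane mm -156.12852876147426 -24.935171803361985 tip 169.31547521432745 F lane -0.25508295844025103 0.30815432593498476 0.5161505430877423 open mm 68.46794964299444 t 2.4
time_s: 3.2
position: [0.5537, 0.1988, 0.1357]
orientation: [0.772, 0.636, -0.0, -0.0]
force: [-0.5, -1.1, 1.3]
opening: 0.75
world [0.55413895 0.20072826 0.08      ] shift cm [0.20446516 0.00890472 5.56562382] turn [-0.00831645  0.00588458  0.00282316]
now lane mm -156.9839127471066 -25.04815418991869 tip 118.65733062761817 F lane 1.1527257381569804 -0.2952631495372006 1.3203518307542743 open mm 68.40624688152857 t 3.2
```

```bash
python3 -m creep '[[[0,0,0],[0.2,0,1],6.85],[[0,0,0],[0.2,0,2],6.85],[[0,0,0],[0.2,0,3],6.85],[[0,0,0],[0.2,0,4],6.85],[[0,0,0],[0.2,0,4.8],6.85],[[0,0,0],[0.2,0,5.4],6.85],[[0,0,0],[0.2,0,5.55],6.85],[[0,0,0],[0.2,0,5.55],6.85],[[0,0,0],[0.2,0,5.55],6.85],[[0,0,0],[0.2,0,5.55],6.85]]'; python3 to.py -159 -25 63
python3 - <<'E'
from h import *
for n in("top","scene"):
    p,d=read_camera(n);cv2.imwrite(f"pics/{n}3.png",p[60:320,80:400,::-1].repeat(2,0).repeat(2,1)); np.save(f"pics/{n}d3.npy",d)
    if n=="scene":
        P=cloud(n,d);l=np.load("lane.npy");t=np.array([np.cos(l[2]),np.sin(l[2])]);D=P[:,:2]-l[:2];L=np.c_[D@t,D@[-t[1],t[0]]]
        for x in(-.1,-.05,0,.05):
            k=(abs(L[:,0]-x)<.006)&(L[:,1]<-.06)&(L[:,1]>-.083)&(P[:,2]>.03);print(x,k.sum(),np.median(P[k,2]) if k.any() else 0)
E
```

```text
time_s: 4.2
position: [0.5542, 0.2007, 0.0807]
orientation: [0.772, 0.636, -0.0, 0.0]
force: [-1.7, -0.4, 1.9]
opening: 0.753
world [0.55413895 0.20072826 0.08      ] shift cm [-0.00198455 -0.00809676  0.06851178] turn [0.00071421 0.00192623 0.0032167 ]
now lane mm -159.0199833816681 -24.919080726156274 tip 63.68511947242327 F lane 0.7433065644196984 -1.5716923906796365 1.915020472771416 open mm 68.68786332591998 t 4.2
-0.1 58 0.06322990147158392
-0.05 61 0.06327909437311008
0 70 0.06341317135010788
0.05 73 0.06391991011083431
```

View pics/scene3.png

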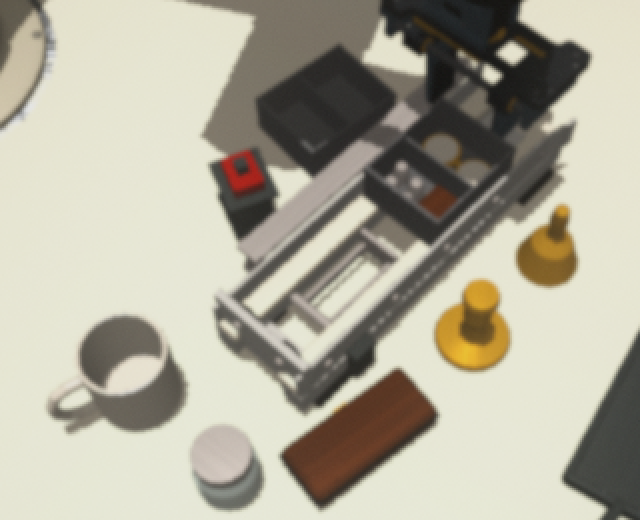

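The lever measures level (63.5 mm) and the tray hasn't moved. Now I'll push along the lane, pressing about 1 mm deeper.

```bash
python3 -m creep '[[[0,0,0],[-0.4,0,0.1],6.85],[[0,0,0],[-0.8,0,0.12],6.85],[[0,0,0],[-1.3,0,0.12],6.85],[[0,0,0],[-1.9,0,0.12],6.85],[[0,0,0],[-2.5,0,0.12],6.85],[[0,0,0],[-3.1,0,0.12],6.85],[[0,0,0],[-3.7,0,0.12],6.85],[[0,0,0],[-4.3,0,0.12],6.85],[[0,0,0],[-4.9,0,0.12],6.85],[[0,0,0],[-5.5,0,0.12],6.85],[[0,0,0],[-6.1,0,0.12],6.85],[[0,0,0],[-6.7,0,0.12],6.85]]'; python3 to.py 14 -25 62.5
python3 - <<'E'
from h import *
for n in("scene",):
    p,d=read_camera(n);cv2.imwrite(f"pics/{n}4.png",p[60:320,80:400,::-1].repeat(2,0).repeat(2,1))
E
```

```text
time_s: 5.5
position: [0.5418, 0.1348, 0.0794]
orientation: [0.772, 0.636, 0.001, 0.0]
force: [1.7, 5.5, 2.5]
opening: 0.753
world [0.52102786 0.03092645 0.0795    ] shift cm [-10.59537965  -0.05197313  -0.01363367] turn [ 0.01001355 -0.00802425 -0.00155544]
now lane mm -91.95379430153504 -24.465800325035453 tip 62.4383176525119 F lane -5.706438431391713 0.6083125899060745 2.4894471784696046 open mm 68.6485025296643 t 5.5
```

View pics/scene4.png

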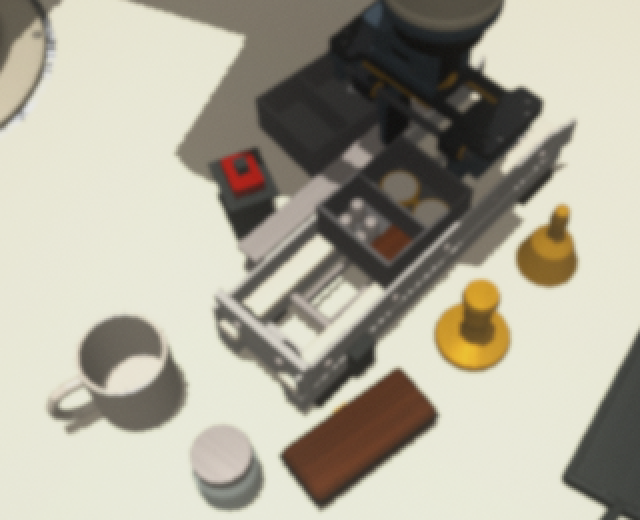

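The tray is sliding over the lowered gate, its front now past the blade, with a push force of about 6 N. Continuing.

```bash
python3 -m creep '[[[0,0,0],[-0.6,0,0],6.85],[[0,0,0],[-1.3,0,0],6.85],[[0,0,0],[-2.1,0,0],6.85],[[0,0,0],[-2.9,0,0],6.85],[[0,0,0],[-3.7,0,0],6.85],[[0,0,0],[-4.5,0,0],6.85],[[0,0,0],[-5.3,0,0],6.85],[[0,0,0],[-6.1,0,0],6.85],[[0,0,0],[-6.9,0,0],6.85],[[0,0,0],[-7.7,0,0],6.85],[[0,0,0],[-8.5,0,0],6.85],[[0,0,0],[-9.1,0,0],6.85]]'; python3 to.py 14 -25 62.5;  python3 -m creep '[[[0,0,0],[-0.3,0,0],6.85],[[0,0,0],[-0.5,0,0],6.85],[[0,0,0],[-0.7,0,0],6.85],[[0,0,0],[-0.9,0,0],6.85],[[0,0,0],[-1.0,0,0],6.85],[[0,0,0],[-1.0,0,0],6.85]]'; python3 to.py 14 -25 62.5
```

```text
time_s: 6.75
position: [0.5246, 0.0459, 0.0797]
orientation: [0.772, 0.636, 0.001, 0.0]
force: [2.5, 11.6, 10.3]
opening: 0.749
world [0.52102786 0.03092645 0.0795    ] shift cm [-1.53345744 -0.05963675  0.0153674 ] turn [ 0.01325346 -0.01414952 -0.00755615]
now lane mm -1.3339759976778405 -24.39371018494051 tip 62.673303914989795 F lane -11.898954489550187 0.2262060176554345 10.263249049057848 open mm 68.34553942799239 t 6.75
time_s: 7.35
position: [0.5228, 0.0365, 0.0798]
orientation: [0.772, 0.636, 0.001, 0.0]
force: [2.7, 11.4, 12.7]
opening: 0.751
world [0.52102786 0.03092645 0.0795    ] shift cm [-0.5795707  -0.06787213  0.03219983] turn [ 0.01605692 -0.0168454  -0.00879699]
now lane mm 8.205295879218669 -24.317287621556936 tip 62.831471352800314 F lane -11.666400718761878 0.48034611162075724 12.675849224020281 open mm 68.44729914885627 t 7.35
```

```bash
python3 -m creep '[[[0,0,0],[-0.1,0,0],6.85],[[0,0,0],[-0.2,0,0],6.85],[[0,0,0],[-0.3,0,0],6.85],[[0,0,0],[-0.3,0,0],6.85]]'; python3 to.py 14 -25 62.5;  python3 -m creep '[[[0,0,0],[-0.1,0,0],6.85],[[0,0,0],[-0.2,0,0],6.85],[[0,0,0],[-0.2,0,0],6.85]]'; python3 to.py 14 -25 62.5
python3 - <<'E'
from h import *
for n in("scene",):
    p,d=read_camera(n);cv2.imwrite(f"pics/{n}5.png",p[60:320,80:400,::-1].repeat(2,0).repeat(2,1))
E
```

```text
time_s: 7.75
position: [0.5225, 0.035, 0.08]
orientation: [0.772, 0.636, 0.002, -0.0]
force: [3.5, 29.6, 13.9]
opening: 0.753
world [0.52102786 0.03092645 0.0795    ] shift cm [-0.4268378  -0.06857651  0.04934709] turn [ 0.02030573 -0.03966126 -0.00562188]
now lane mm 9.733694380336896 -24.313029915756502 tip 63.00945690701423 F lane -29.762888746010052 -2.198140410676832 13.941239314171025 open mm 68.66852393006378 t 7.75
time_s: 8.05
position: [0.5224, 0.0347, 0.0802]
orientation: [0.772, 0.636, 0.003, -0.001]
force: [5.2, 49.8, 17.7]
opening: 0.748
world [0.52102786 0.03092645 0.0795    ] shift cm [-0.39592121 -0.06590375  0.06983873] turn [ 0.02496475 -0.06520796 -0.00264373]
now lane mm 10.044982237120347 -24.341597107109884 tip 63.22234031042706 F lane -49.897347511618925 -4.451679385304693 17.710283603687035 open mm 68.20923408067273 t 8.05
```

View pics/scene5.png

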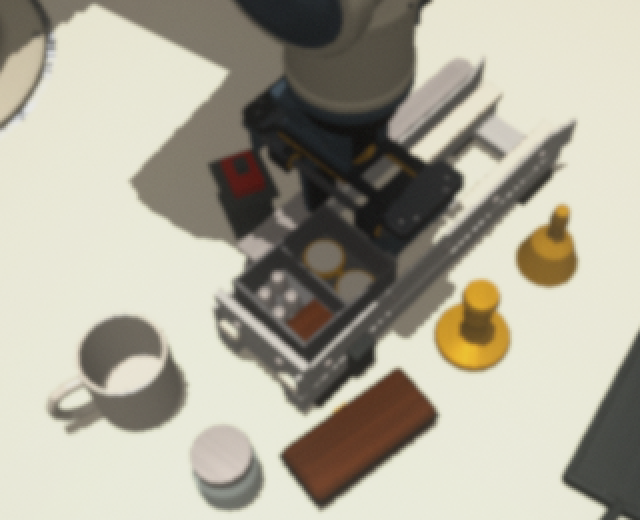

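Force rises sharply to 50 N with no more motion, and the tray sits at the end plate. I'll back off slightly and raise the fingers, which lets the lever up.

```bash
python3 -m creep '[[[0,0,0],[0.4,0,0],6.85],[[0,0,0],[1.0,0,0],6.85],[[0,0,0],[1.0,0,-0.4],6.85],[[0,0,0],[1.0,0,-0.9],6.85],[[0,0,0],[1.0,0,-1.5],6.85],[[0,0,0],[1.0,0,-2.1],6.85],[[0,0,0],[1.0,0,-2.8],6.85],[[0,0,0],[1.0,0,-3.6],6.85],[[0,0,0],[1.0,0,-5],6.85],[[0,0,0],[1.0,0,-8],6.85],[[0,0,0],[1.0,0,-11],6.85],[[0,0,0],[1.0,0,-14],6.85]]'; python3 to.py 14 -25 62.5
```

```text
time_s: 9.3
position: [0.5229, 0.0411, 0.2208]
orientation: [0.772, 0.636, 0.0, -0.0]
force: [1.1, -0.2, 0.0]
opening: 0.749
world [0.52102786 0.03092645 0.0795    ] shift cm [-1.03705132  0.01756619 14.12720578] turn [-0.00211742 -0.00461372  0.00122381]
now lane mm 3.686384525785257 -25.15066171650326 tip 203.7762518915981 F lane 0.03975128016425926 1.078185669174554 0.002473620540892507 open mm 68.27222917948332 t 9.3
```

Next I'll move aside, back along the lane and up, then check the tray and gate from the top camera.

```bash
python3 -m creep '[[[0,0,0],[4,0,-1],6.85],[[0,0,0],[8,0,-2],6.85],[[0,0,0],[12,0,-3],6.85],[[0,0,0],[16,0,-3],6.85],[[0,0,0],[20,0,-3],6.85],[[0,0,0],[20,0,-3],6.85],[[0,0,0],[20,0,-3],6.85]]'
python3 - <<'E'
from h import *
l=np.load("lane.npy");t=np.array([np.cos(l[2]),np.sin(l[2])])
for n in("top","scene"):
    p,d=read_camera(n);cv2.imwrite(f"pics/{n}6.png",p[60:320,80:400,::-1].repeat(2,0).repeat(2,1))
    P=cloud(n,d);D=P[:,:2]-l[:2];L=np.c_[D@t,D@[-t[1],t[0]]];z=P[:,2]
    k=(abs(z-.096)<.004)&(abs(L[:,1])<.05)&(L[:,0]>.015)&(L[:,0]<.138)
    print(n,"tray",cv2.minAreaRect((L[k]*1000).astype(np.float32)),np.median(z[k]))
    k=(abs(L[:,1])<.015)&(abs(L[:,0]-.0075)<.006);print("blade z",np.percentile(z[k],[50,90,98]))
    k=(abs(z-.088)<.003)&(abs(L[:,1])<.04)&(L[:,0]>.136)&(L[:,0]<.16);print("plate",np.percentile(L[k,0],[5,50,95]))
    for x in(-.02,0.04):
        k=(abs(L[:,0]-x)<.005)&(L[:,1]<-.062)&(L[:,1]>-.082);print("lever",x,np.median(z[k]))
E
```

```text
time_s: 10.0
position: [0.561, 0.2379, 0.2492]
orientation: [0.771, 0.637, -0.0, -0.0]
force: [-0.5, -1.8, 0.8]
opening: 0.753
top tray ((82.33567810058594, -2.1988906860351562), (88.25872802734375, 109.93668365478516), 87.74602508544922) 0.09555399498953093
blade z [0.05808928 0.06919644 0.07061429]
plate [0.1447779  0.14828415 0.15204154]
lever -0.02 0.09508879194111508
lever 0.04 0.07853786542359298
scene tray ((80.44461822509766, -0.5895652770996094), (89.7968978881836, 111.92838287353516), 88.32268524169922) 0.09512233640201684
blade z [0.06692754 0.06908518 0.07021635]
plate [0.13710136 0.14715568 0.15101792]
lever -0.02 0.09465155796805302
lever 0.04 0.07789408773628964
```

View pics/top6.png

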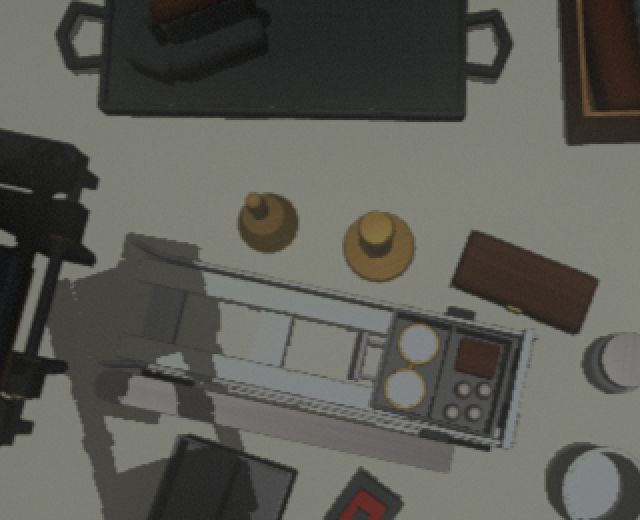

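```bash
python3 -c "
from rig import *
print(state()['force'],abs(state()['dq']).max()); print(sign_off())"
```

```text
[0.19580037 0.65613921 0.32641774] 0.013797555094021084
the job is handed in; nothing more can be done
None
```

The tray is home against the end stop, the gate stands up behind it, and I handed the job in at about 10 s of the 38 s. `sign_off` gives no verdict, so these are my own checks.

**What I did:** With the jaws about 68 mm apart, one fingertip pressed the lever level while the tray was still short of the gate. The other fingertip then pushed the tray over the lowered gate until the force rose to about 50 N with no further motion. I backed off a few millimetres, lifted straight up so the lever came up with the fingers, and moved clear.

**Last checks:**
- **Gate:** it is fully up. The blade top reads 69–70 mm, and the lever is back on its original slope (95 mm at x = -20 mm).
- **Tray position:** flat by its height, with the rim at 95–96 mm. y is between -0.6 and -2.2 mm.
- **Robot:** clear of everything, with near-zero force on the tool.
- **Bystanders:** those in view of the last picture look unmoved. I did not measure them, and the mug, jar, spare tray and bank were partly cut off at its edges.

**What disagreed:**
- **Tray x:** the two cameras put its centre at 82.3 and 80.4 mm, against an allowed 79–89 mm and 85 mm fully home. My lane fit probably reads about 2 mm low, because I assumed the middle of the blade and its top edge leans forward. That would make it about 83–84 mm.
- **Tray yaw:** about 2° in the lane, probably because I pushed off-centre.

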